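Fish the hair brush out from under the glass shelf

ROBOT

A 7-joint arm with a two-finger parallel gripper is mounted at the origin on the work surface. World frame = base frame: x ahead of the robot, y to its left, z up, the work surface at z = 0. Lengths are in mm, angles in rad, forces in N, time in s.
With the tool pointing down it reaches from about 425 to 875 mm from the base axis. Payload 8.4 kg.
Tool frame: the origin (TCP) lies at the very end of the fingers, on their centre line; the grasp point (between the pads) lies 19 mm behind it; z points along the fingers, y is the line along which they close (so a half turn about z gives the same grasp; the last joint's range is limited). The gripper opens to 87 mm and grips with 3 to 60 N. Pads are 19 mm wide; open, the fingers measure 117 mm over their backs; the gripper's body (75 mm by 190 mm) begins 51 mm behind the grasp point.
Start: joints at [1.223, 0.333, 0.04, 1.465, -0.013, 1.343, -0.059], TCP at [160.035, -629.962, 222.546] pointing down, gripper open.
Joint ranges: [-2.58, 2.58], [-0.38, 2.09], [-1.3, 1.39], [0.25, 2.4], [-1.5, 4.64], [0.08, 2.09], [-2.65, 2.65]. Speed limits (rad/s): [2.22, 2.22, 2.79, 2.79, 3.14, 3.14, 3.14].

INTERFACE

Orientations are given as a unit quaternion [w, x, y, z].
In Python, from workcell import readout, eyes, sign_off gives the robot as it stands. The module is installed in compiled form; this text tells all that it offers.
- The arm moves only by the tool play_rows, never from a script. Its argument "steps" is a list of rows, each an object with "translation": the shift along the tool's x, y, z scaled (see below), a list of three; "roll": the turn about the tool's z scaled (see below). In form: [{"translation": [dx, dy, dz], "roll": roll}, ...]. A call has 1 to 12 rows; each row shifts and turns the commanded pose from where the row before left it, along the tool's axes as they then stand; what a row does not reach is not made up. The controller multiplies each number of a shift by 0.02 m and each number of a turn by 5 degrees. A row lasts 1/10 s, in which the tool goes at most 50 mm and 8.59 degrees, less where a joint would pass 70% of its speed; a pose out of reach is approached as far as the arm can. A call with a number of a shift or a turn outside -1 to 1 is refused whole. A call with a gripper value outside its range is refused whole. "gripper" is the finger opening in mm, from 0 to 87, set as the call begins (left out, the last holds). The fingers move at their own pace and stop on an object; "newtons" is the grip in N (left out, the last holds). Time passes only in rows, so rows that do not move let the fingers close. It gives the time, the measured TCP pose, the force, the opening and the grip force at its end, in the units of the state.
- readout.sense(): the state, without advancing time (a new reading comes with each control period).
- eyes.snapshot(name): name is "scene" or "side" or "wrist"; returns the picture (400x640x3 uint8, red, green, blue); there is no depth.
- eyes.camera_info(name): a dict with "intrinsics" (3x3 intrinsics, pixels), "k1" (the pictures are not rectified: a ray, as slopes to the right and down, at radius r is drawn at 1 + k1 r^2 times it, then the intrinsics apply), "cam_to_world" (4x4, takes a point from camera to world coordinates). Camera axes: x right, y down, z forward; pixel columns grow to the right and rows downward; lengths in mm; the calibration is good to about 2 mm. A picture is of the moment at which its call begins: read the wrist's pose just before it. camera_info takes no time and is no camera call; for the wrist camera it gives the pose at the moment of the call.
- sign_off(): hands the job in; it is judged then, once.
The state is a dict: "t": time; "joints": joint angles; "dq": joint speeds; "tau": joint torques, N m; "tool_pos": TCP position; "ee_rot": TCP orientation; "contact_force": force on the tool from outside, world axes, zero at the start; "ft_torque": the same for the moment, N m; "width": finger opening in mm; "finger_force": force on a finger pad.
Only numpy, scipy, OpenCV 4.12 (cv2) and the standard library are available. Lean on these libraries where they do the work, as an engineer would, in place of code of your own. Each camera call takes 0.05 s, during which the arm holds its last target. There are 200 camera calls.

TASK

Take the violet bottle out of the chrome-edged opening in the glass shelf and stand it gently upright on the steel tray, without tipping it and without disturbing the decanter or the dispenser. Then take the wooden hair brush, which lies partly under the glass and is longer than the opening: tilt it and bring it out diagonally, head first, without forcing it against the glass. Finish while still holding the brush in the gripper, the whole of it at least 4 cm higher than the top of the glass and touching nothing else.

Things in the scene. Friction and masses are not known exactly. Their poses are not given: they have to be found in the camera images.
- stand: Fixed low glass shelf over a steel pan, on 4 posts. Origin on the table under the centre of the opening; x along its length, more or less towards the robot, z up. Pan floor top z = 4, rim 18 mm. Glass from z = 54 to 60 mm, spanning x = -216 to +104, y = -93 to +93 mm, with a chrome-edged opening x = -86 to +86, y = -75 to +75 mm. The brush's tail is hidden under the glass at x below -86.
- opening (a point): centre of the opening, level with the top of the glass (60 mm above the table)
- tray: Fixed square steel tray, 200 x 200 mm outside, floor top 4 mm and rim 12 mm above the table, rim walls 4 mm thick. Origin at the centre of its underside, z up. The decanter and the dispenser stand on its +x half (away from the robot); the -x half is free.
- tray_floor (a point): centre of the tray's floor, top face; same axes as the tray
- violet_bottle: Ridged violet bottle, 130 mm tall, about 0.2 kg; body 45 mm across up to z = 88 mm, steel cap 28 mm across from 102 to 130 mm. Origin at the centre of its underside, z up. It starts upright on the pan floor in the opening, beside the brush handle, its cap well above the glass.
- brush: Wooden hair brush, 245 mm, 0.11 kg, on the pan floor, bristles up, along the shelf's x, some 80 mm of its tail under the glass. Origin on the underside, within 10 mm of the balance point; x to the head, z to the bristles. x -128 to -102: knob 28 wide, z 0 to 26; -102 to +22: handle 18 wide, z 5 to 23; +22 to +117 mm: head 50 wide, 14 thick, hard bristles up to z = 26 mm.
- brush_tail (a point): tail end of the brush, on its underside (x = -128 mm in the brush's frame)
- brush_head (a point): head end of the brush, on its underside (x = +117 mm in the brush's frame)
- decanter: short clear glass decanter with a round stopper, 68 mm across, 103 mm tall, loose on the tray; origin at the centre of its underside
- dispenser: tiny white hard plastic push dispenser, 34 mm across, 70 mm tall, loose on the tray; origin at the centre of its underside
Things that resemble listed ones, but are neither listed nor needed, are in the scene too. Leave any pink look-alike of the decanter alone. There is more than one size of the brush; the job needs the larger.

How it is judged:
By the outcome, as a careful person would: the job done as asked, in the order asked, and still so for the second after the job is handed in, while the arm keeps its last pose, push and grip.
It also fails if it takes over 64 s, if anything falls off the work surface, if the arm or the gripper's body presses on something with over 40 N, if the wrist force passes 120 N, or if a joint passes its speed limit or range.

## Working session

There is one attempt and no reset: what is moved stays moved. The work goes in short steps, Python scripts to look and compute and a tool call to move; the robot and the scene stay as the last step left them, time stands still between calls to the robot, and variables do not carry over. Pictures are saved under pics/ and viewed, at most 10 in all, crops included, and the job is handed in when it is done.

Besides the shell and the picture viewer there is one more tool, called after "Request:" as name([rows], argument=value, ...), one row to a line, values as JSON. play_rows: Moves the arm, as the interface text tells. Shifts and turns lie within -1 to 1; 1 stands for 0.02 m of shift or 5 degrees of turn. Its arguments: {"type":"object","properties":{"steps":{"type":"array","items":{"type":"object","properties":{"translation":{"type":"array","items":{"type":"number"}},"roll":{"type":"number"}}}},"gripper":{"type":"number"},"newtons":{"type":"number"}},"required":["steps"]}

```bash
mkdir -p pics; python3 - <<'E'
from workcell import readout, eyes
import cv2,json
s=readout.sense();print(s)
for n in ("scene","side"):
    im=eyes.snapshot(n);cv2.imwrite(f"pics/{n}0.png",im[:,:,::-1])
    c=eyes.camera_info(n);print(n,c)
print(eyes.camera_info("wrist"))
a=cv2.imread("pics/scene0.png")
E
```

```text
{'t': 0.0, 'joints': array([ 1.22277838,  0.33389929,  0.03984584,  1.46627259, -0.01340207,
        1.3432979 , -0.05848928]), 'dq': array([-0.00132286,  0.00122769, -0.0004957 ,  0.00075889,  0.00084979,
        0.00040486, -0.0009172 ]), 'tau': array([-7.73996344e-04, -6.56352139e+01,  1.33426096e+00, -4.03801918e+01,
       -6.00220473e-02,  4.47874214e-02,  1.66521131e-04]), 'tool_pos': array([ 159.94084048, -629.52924919,  221.66574553]), 'ee_rot': array([-7.91953886e-04,  9.92269653e-01,  1.24097892e-01, -1.48391763e-04]), 'contact_force': array([ 0.75984888, -0.4682498 ,  0.45452173]), 'ft_torque': array([ 0.01413993,  0.0453112 , -0.02786783]), 'finger_force': 0.0, 'width': 86.98059826993989}
scene {'intrinsics': array([[369.91261326,   0.        , 321.53339238],
       [  0.        , 369.91261326, 202.81588878],
       [  0.        ,   0.        ,   1.        ]]), 'k1': -0.05682877988045083, 'cam_to_world': array([[-7.41844075e-01,  5.19105838e-01, -4.24495580e-01,
         8.59959039e+02],
       [ 6.70519333e-01,  5.82198721e-01, -4.59835269e-01,
         4.21642662e+02],
[... 591 characters left out ...]
51816126e-01, -6.59004570e-01,
         5.85636688e+02],
       [ 0.00000000e+00,  0.00000000e+00,  0.00000000e+00,
         1.00000000e+00]])}
{'intrinsics': array([[336.3071714 ,   0.        , 315.90247995],
       [  0.        , 336.3071714 , 199.1373796 ],
       [  0.        ,   0.        ,   1.        ]]), 'k1': -0.024414999086293476, 'cam_to_world': array([[ 2.45962379e-01, -9.33265697e-01, -2.61758756e-01,
         2.31509039e+02],
       [-9.69278960e-01, -2.37073598e-01, -6.55317202e-02,
        -6.12506556e+02],
       [-8.97583564e-04,  2.69835592e-01, -9.62905991e-01,
         3.82187066e+02],
       [ 0.00000000e+00,  0.00000000e+00,  0.00000000e+00,
         1.00000000e+00]])}
```

View pics/scene0.png

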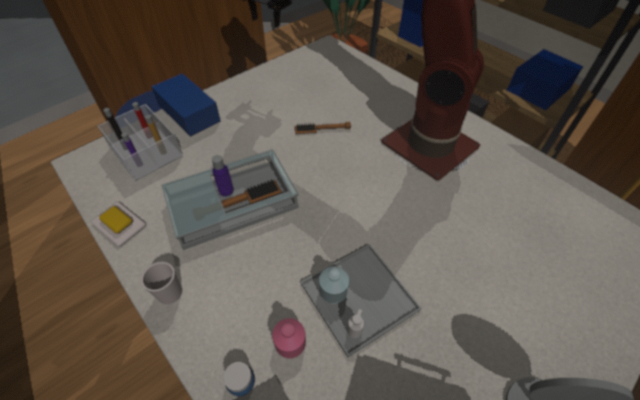

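View pics/side0.png

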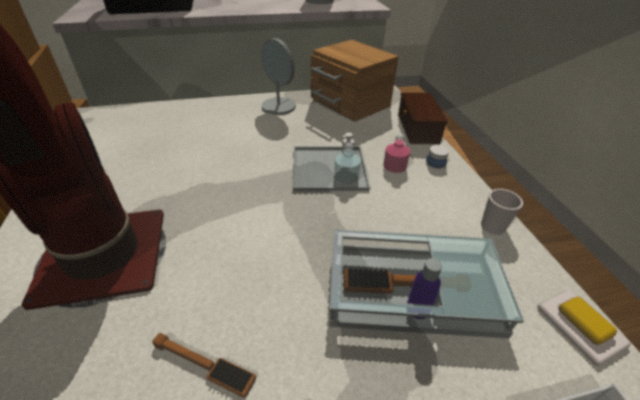

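```bash
cat > h.py <<'E'
import numpy as np, cv2
from workcell import readout, eyes
from scipy.optimize import least_squares
from scipy.spatial.transform import Rotation as R
def cam(n):
    c=eyes.camera_info(n); return c["intrinsics"],c["k1"],c["cam_to_world"]
def proj(c,P):
    K,k,T=c; p=(np.atleast_2d(P)-T[:3,3])@T[:3,:3]; s=p[:,:2]/p[:,2:]
    s=s*(1+k*(s**2).sum(1,keepdims=True)); return s*[K[0,0],K[1,1]]+K[:2,2]
def onz(c,uv,z):
    K,k,T=c; D=np.array([k,0,0,0,0.])
    s=cv2.undistortPoints(np.array(uv,float).reshape(-1,1,2),K,D).reshape(-1,2)
    d=np.c_[s,np.ones(len(s))]@T[:3,:3].T
    return T[:3,3]+d*((z-T[2,3])/d[:,2])[:,None]
def rz(a): return np.array([[np.cos(a),-np.sin(a),0],[np.sin(a),np.cos(a),0],[0,0,1]])
def fit(local,obs,x0):
    """obs: list of (cam, idx, uv); pose x,y,yaw at z=0"""
    local=np.array(local,float)
    f=lambda q: np.concatenate([(proj(c,rz(q[2])@local[i]+[q[0],q[1],0])-uv).ravel() for c,i,uv in obs])
    r=least_squares(f,x0); return r.x,r.fun
def crop(im,x,y,w,h,k): return cv2.resize(im[y:y+h,x:x+w],None,fx=k,fy=k,interpolation=cv2.INTER_CUBIC)
E
python3 - <<'E'
from h import *
a=cv2.imread("pics/scene0.png");b=cv2.imread("pics/side0.png")
p=crop(a,150,140,160,110,5)
q=crop(b,320,220,200,120,4)
cv2.imwrite("pics/c1.png",cv2.convertScaleAbs(p,alpha=1.4)); cv2.imwrite("pics/c2.png",cv2.convertScaleAbs(q,alpha=1.2))
p=crop(a,295,240,130,115,4);q=crop(b,285,125,90,75,4)
o=np.zeros((460,900,3),np.uint8);o[:460,:520]=p;o[:300,520:880]=q
cv2.imwrite("pics/c3.png",cv2.convertScaleAbs(cv2.resize(o,(800,409)),alpha=1.4))
E
```

```text
(no output)
```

View pics/c1.png

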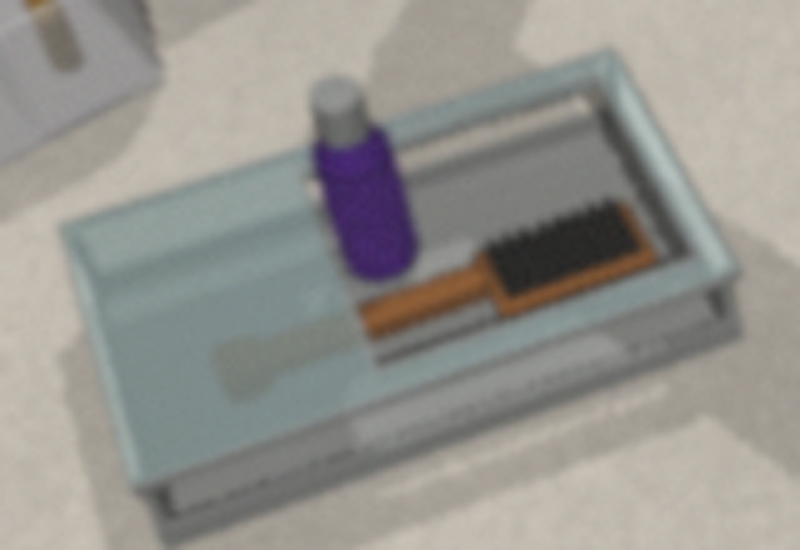

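View pics/c2.png

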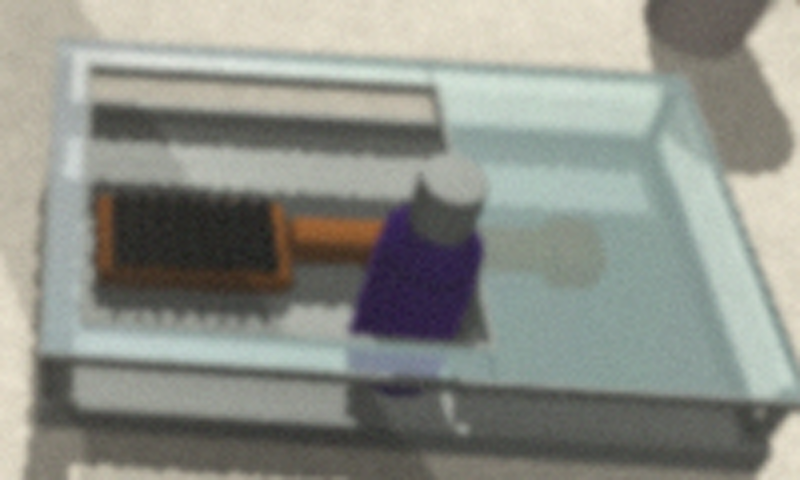

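View pics/c3.png

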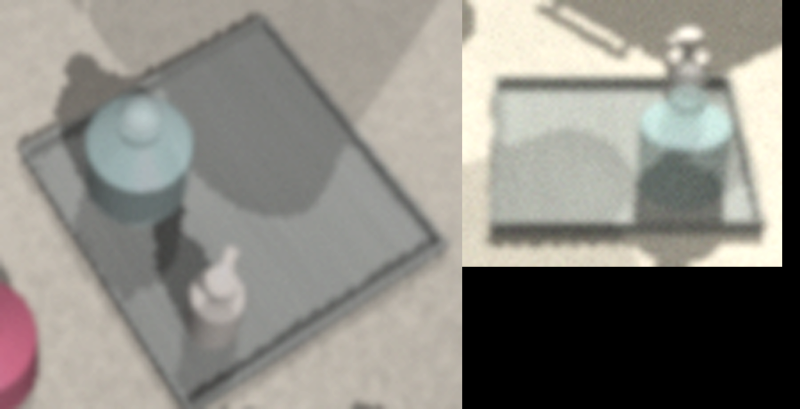

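```bash
python3 - <<'E'
from h import *
A=cam("scene");B=cam("side")
L=[[104,93,60],[104,-93,60],[-216,93,60],[-216,-93,60]]
x,r=fit(L,[(A,[0,1,2,3],[[272,150.4],[297.6,194.4],[163,185.6],[178,237.4]]),(B,[1,0,3,2],[[334.5,231.2],[330.5,308],[490.5,238.8],[520,320.7]])] if 0 else [(A,[i],[u]) for i,u in enumerate([[272,150.4],[297.6,194.4],[163,185.6],[178,237.4]])]+[(B,[i],[u]) for i,u in zip([1,0,3,2],[[334.5,231.2],[330.5,308],[490.5,238.8],[520,320.7]])],[550,-280,3.14])
print("stand",x,np.abs(r).reshape(-1,2).round(1).tolist());S=x
T=[[-100,-100,12],[-100,100,12],[100,-100,12],[100,100,12]]
x,r=fit(T,[(A,[i],[u]) for i,u in enumerate([[367.6,243.9],[419.6,308.9],[301.2,281.6],[347.9,353.9]])]+[(B,[i],[u]) for i,u in zip([1,3,2,0],[[294.8,147.5],[361.2,147.5],[369.4,189.1],[293.2,190.2]])],[500,200,0])
print("tray",x,np.abs(r).reshape(-1,2).round(1).tolist())
# residual calibration: report stand/tray independently per camera
def st(p,S): return (p-[S[0],S[1],0])@rz(S[2])
for nm,z,ua,ub in [("cap",134,[218,159],[434.2,264.5]),("tail",17,[195.6,215.6],[471.2,283]),("headend",18,[278,185.3],[344.2,279]),("headback",18,[250,194],[392,281])]:
    a=onz(A,ua,z)[0];b=onz(B,ub,z)[0];print(nm,a.round(1),b.round(1),"local",st(a,S).round(1),st(b,S).round(1))
for nm,z,ua in [("decanter",103,[334,270]),("disp",60,[356,318])]:
    print(nm,onz(A,ua,z).round(1))
print("dec side",onz(B,[285+(685-462)/3.556,125+90/3.556],103),onz(B,[285+(685-462)/3.556,125+50/3.556],65))
E
```

```text
Traceback (most recent call last):
  File "h.py", line 20, in fit
    r=least_squares(f,x0); return r.x,r.fun
  File "h.py", line 19, in <lambda>
    f=lambda q: np.concatenate([(proj(c,rz(q[2])@local[i]+[q[0],q[1],0])-uv).ravel() for c,i,uv in obs])
                                        ~~~~~~~~^~~~~~~~~
ValueError: matmul: Input operand 1 has a mismatch in its core dimension 0, with gufunc signature (n?,k),(k,m?)->(n?,m?) (size 1 is different from 3)
```

```bash
sed -i 's/rz(q\[2\])@local\[i\]+/local[i]@rz(q[2]).T+/' h.py; cat > m.py <<'E'
from h import *
A=cam("scene");B=cam("side")
L=[[104,93,60],[104,-93,60],[-216,93,60],[-216,-93,60]]
def two(L,ua,ib,ub,x0):
    x,r=fit(L,[(A,[0,1,2,3],ua),(B,ib,ub)],x0); print(x.round(4),r.reshape(-1,2).round(1).tolist())
    for c,i,u in ((A,[0,1,2,3],ua),(B,ib,ub)): print("  single",fit(L,[(c,i,u)],x0)[0].round(3))
    return x
S=two(L,[[272,150.4],[297.6,194.4],[163,185.6],[178,237.4]],[1,0,3,2],[[334.5,231.2],[330.5,308],[490.5,238.8],[520,320.7]],[550,-280,3.14])
T=[[-100,-100,12],[-100,100,12],[100,-100,12],[100,100,12]]
two(T,[[367.6,243.9],[419.6,308.9],[301.2,281.6],[347.9,353.9]],[1,3,2,0],[[294.8,147.5],[361.2,147.5],[369.4,189.1],[293.2,190.2]],[500,200,0])
def st(p,S): return (p-[S[0],S[1],0])@rz(S[2])
for nm,z,ua,ub in [("cap",134,[218,159],[434.2,264.5]),("tail",17,[195.6,215.6],[471.2,283]),("headend",18,[278,185.3],[344.2,279]),("headback",18,[250,194],[392,281])]:
    a=onz(A,ua,z)[0];b=onz(B,ub,z)[0];print(nm,a.round(1),b.round(1),"local",st(a,S).round(1),st(b,S).round(1))
for nm,z,ua in [("decanter",103,[334,270]),("disp",60,[356,318])]:
    print(nm,onz(A,ua,z).round(1))
print("dec side",onz(B,[285+(685-462)/3.556,125+90/3.556],103),onz(B,[285+(685-462)/3.556,125+50/3.556],65))
E
python3 m.py
```

```text
[ 555.087  -200.6333    2.8571] [[0.1, -1.0], [-0.1, -1.0], [-1.6, -0.8], [-2.2, -0.4], [-1.4, -1.6], [-1.4, -0.4], [-0.9, 0.0], [1.5, -1.0]]
  single [ 554.103 -197.351    2.861]
  single [ 555.549 -201.765    2.856]
[ 5.463229e+02  2.105135e+02 -1.852000e-01] [[0.4, -0.6], [0.2, -1.5], [-2.2, -0.9], [-1.6, 1.2], [-1.3, -1.2], [-0.7, -1.2], [0.5, -1.4], [-1.2, -2.1]]
  single [ 5.45385e+02  2.12309e+02 -1.84000e-01]
  single [ 5.46608e+02  2.03810e+02 -1.90000e-01]
cap [ 597.4 -257.3  134. ] [ 600.9 -264.4  134. ] local [-56.5  42.5 134. ] [-61.8  48.3 134. ]
tail [ 711.2 -232.6   17. ] [ 722.4 -237.9   17. ] local [-158.9  -13.1   17. ] [-171.1  -11.2   17. ]
headend [ 481.8 -170.5   18. ] [ 481.3 -178.    18. ] local [78.8 -8.4 18. ] [77.1 -1.  18. ]
headback [ 559.7 -196.8   18. ] [ 571.2 -201.7   18. ] local [-3.3 -4.9 18. ] [-15.8  -3.5  18. ]
decanter [[581.6 162.  103. ]]
disp [[607.3 258.1  60. ]]
dec side [[572.8775305  138.57283435 103.        ]] [[608.33185045 252.06431415  65.        ]]
```

The violet bottle could be either the one in the opening (scene 222,178; side 425,283) or the violet item in the acrylic box (130,147). I choose the one in the opening. The brush could be the one in the stand (scene 240,197) or the small loose one (322,127). I choose the larger one in the stand, and the crops c1 and c2 confirm both. The decanter is at scene (334,283), the dispenser at (356,320), and the pink look-alike at (288,338).

Request:
play_rows([
  {"translation": [0, 0, 0], "roll": 1},
  {"translation": [0, 0, 0], "roll": 1},
  {"translation": [0, 0, 0], "roll": 1},
  {"translation": [0, 0, 0], "roll": 1},
  {"translation": [0, 0, 0], "roll": 1},
  {"translation": [0, 0, 0], "roll": 1},
  {"translation": [0.6, -1, 0], "roll": 0},
  {"translation": [0.6, -1, 0], "roll": 0},
  {"translation": [0.6, -1, 0], "roll": 0},
  {"translation": [0.6, -1, 0], "roll": 0},
], gripper=60)

```text
t: 1.1
tool_pos: [228.5, -565.1, 222.1]
ee_rot: [-0.0, 0.991, -0.137, -0.0]
contact_force: [0.3, -0.6, 1.1]
width: 60.2
finger_force: 0.0
```

Request:
play_rows([
  {"translation": [0.7, -1, 0], "roll": 0},
  {"translation": [0.7, -1, 0], "roll": 0},
  {"translation": [0.7, -1, 0], "roll": 0},
  {"translation": [0.7, -1, 0], "roll": 0},
  {"translation": [0.7, -1, 0], "roll": 0},
  {"translation": [0.7, -1, 0], "roll": 0},
  {"translation": [0.7, -1, 0], "roll": 0},
  {"translation": [0.7, -1, 0], "roll": 0},
  {"translation": [0.7, -1, 0], "roll": 0},
  {"translation": [0.7, -1, 0], "roll": 0},
])

```text
t: 2.1
tool_pos: [417.5, -410.6, 222.1]
ee_rot: [-0.0, 0.991, -0.137, -0.0]
contact_force: [-0.0, -0.3, -0.6]
width: 60.0
finger_force: 0.0
```

Request:
play_rows([
  {"translation": [0.7, -1, 0], "roll": 0},
  {"translation": [0.7, -1, 0], "roll": 0},
  {"translation": [0.7, -1, 0], "roll": 0},
  {"translation": [0.7, -1, 0], "roll": 0},
  {"translation": [0.7, -1, 0], "roll": 0},
  {"translation": [0.7, -1, 0], "roll": 0},
  {"translation": [0.7, -1, 0], "roll": 0},
  {"translation": [0.5, -0.7, 0], "roll": 0},
  {"translation": [0, 0, 0], "roll": 0},
  {"translation": [0, 0, 0], "roll": 0},
])

```text
t: 3.1
tool_pos: [562.2, -293.1, 222.2]
ee_rot: [0.0, 0.991, -0.137, -0.0]
contact_force: [-0.3, 0.4, 0.0]
width: 60.0
finger_force: 0.0
```

```bash
python3 - <<'E'
from h import *
s=readout.sense();print(s["tool_pos"],s["ee_rot"],s["joints"])
c=cam("wrist");im=eyes.snapshot("wrist");cv2.imwrite("pics/w1.png",im[:,:,::-1]);np.save("w1.npy",np.array([*c[0].ravel(),c[1],*c[2].ravel()]))
print(c[2].round(3))
print(proj(c,[[599,-261,134],[599,-261,4]]))
E
```

```text
[ 562.19046701 -293.09297059  222.22702917] [ 1.40129317e-04  9.90570651e-01 -1.37002096e-01 -4.38717576e-04] [ 0.55694088  0.31088468 -0.18576236  1.49732363  0.05857197  1.33957181
 -1.47925315]
[[-2.72000e-01 -9.26000e-01 -2.60000e-01  6.33342e+02]
 [-9.62000e-01  2.62000e-01  7.30000e-02 -3.14099e+02]
 [ 1.00000e-03  2.70000e-01 -9.63000e-01  3.82593e+02]
 [ 0.00000e+00  0.00000e+00  0.00000e+00  1.00000e+00]]
[[260.06996536 170.47846696]
 [278.53185827 148.67961981]]
```

View pics/w1.png

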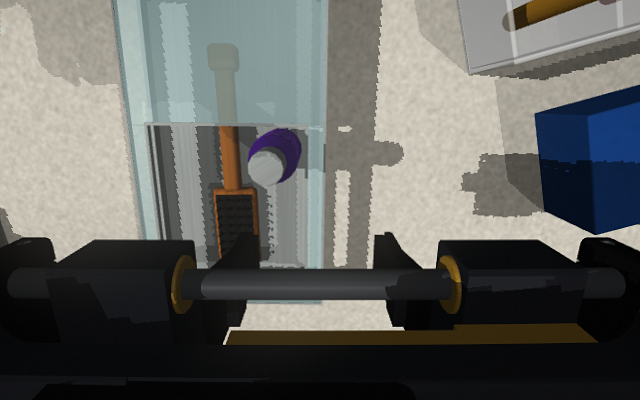

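```bash
python3 - <<'E'
from h import *
d=np.load("w1.npy");c=(d[:9].reshape(3,3),d[9],d[10:].reshape(4,4))
f=lambda n,u,z:print(n,onz(c,u,z).round(1).tolist())
f("cap",[[267,167]],134)
f("openFar corners",[[148,124],[307,124]],60)
f("glass edges at row125",[[130,125],[325,125]],60)
f("tail end",[[222,44]],30);f("handle mid z18",[[231,150]],18);f("head back corners z18",[[214,191],[257,191]],18)
s=readout.sense();x=R.from_quat(s["ee_rot"][[1,2,3,0]]).as_matrix()
p=onz(c,[[267,167]],134)[0]; print((x.T@(p-s["tool_pos"])).round(1))
E
```

```text
cap [[600.1, -266.8, 134.0]]
openFar corners [[660.1, -157.1, 60.0], [618.9, -301.5, 60.0]]
glass edges at row125 [[664.0, -140.2, 60.0], [613.4, -317.5, 60.0]]
tail end [[713.2, -242.2, 30.0]]
handle mid z18 [[613.0, -212.9, 18.0]]
head back corners z18 [[574.9, -179.1, 18.0], [561.8, -225.6, 18.0]]
[ 29.6 -36.5  88.3]
```

Wrist view: the cap top is at (267,167), the far opening edge is at row 124, and the brush lies up the left from (235,250) to (222,44). The three cameras agree on the cap at about (600,-265).

Request:
play_rows([
  {"translation": [0.75, -0.9, 0], "roll": 0},
  {"translation": [0.75, -0.9, 0], "roll": 0},
  {"translation": [0, 0, 1], "roll": 0},
  {"translation": [0, 0, 1], "roll": 0},
  {"translation": [0, 0, 1], "roll": 0},
  {"translation": [0, 0, 1], "roll": 0},
  {"translation": [0, 0, 0.8], "roll": 0},
  {"translation": [0, 0, 0.5], "roll": 0},
  {"translation": [0, 0, 0.35], "roll": 0},
  {"translation": [0, 0, 0], "roll": 0},
], newtons=12)

```text
t: 4.15
tool_pos: [600.9, -266.3, 109.0]
ee_rot: [-0.0, 0.991, -0.137, -0.0]
contact_force: [0.1, -0.3, -0.1]
width: 59.7
finger_force: 0.0
```

Request:
play_rows([
  {"translation": [0, 0, 0], "roll": 0},
  {"translation": [0, 0, 0], "roll": 0},
  {"translation": [0, 0, 0], "roll": 0},
  {"translation": [0, 0, 0], "roll": 0},
  {"translation": [0, 0, 0], "roll": 0},
  {"translation": [0, 0, 0], "roll": 0},
], gripper=20, newtons=12)

```text
t: 4.75
tool_pos: [601.6, -265.8, 109.8]
ee_rot: [-0.0, 0.991, -0.137, 0.0]
contact_force: [0.1, 0.8, 0.7]
width: 27.7
finger_force: 12.0
```

```bash
python3 - <<'E'
from h import *
a=eyes.snapshot("scene")[:,:,::-1];b=eyes.snapshot("side")[:,:,::-1]
cv2.imwrite("pics/g1.png",np.hstack([crop(a,160,100,130,150,3),crop(b,350,170,130,150,3)]))
E
```

```text
(no output)
```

View pics/g1.png

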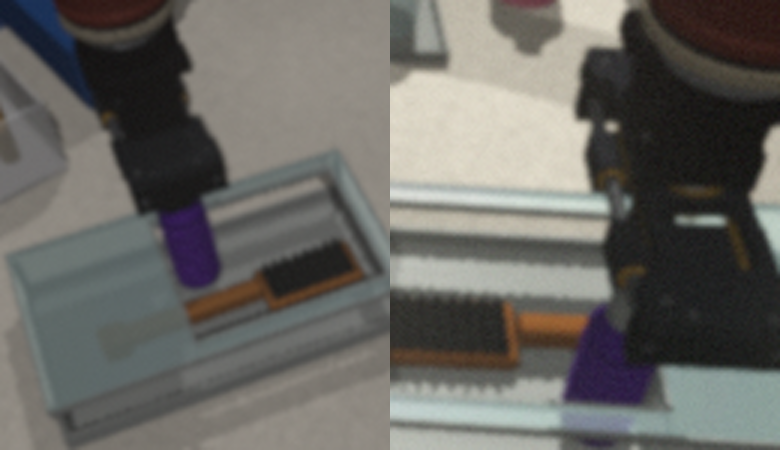

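Request:
play_rows([
  {"translation": [0, 0, -0.1], "roll": 0},
  {"translation": [0, 0, -0.3], "roll": 0},
  {"translation": [0, 0, -0.5], "roll": 0},
  {"translation": [0, 0, -0.8], "roll": 0},
  {"translation": [0, 0, -1], "roll": 0},
  {"translation": [0, 0, -1], "roll": 0},
  {"translation": [0, 0, -1], "roll": 0},
  {"translation": [0, 0, -1], "roll": 0},
  {"translation": [0, 0, -0.5], "roll": 0},
  {"translation": [0, 0, -0.3], "roll": 0},
], newtons=25)

```text
t: 5.85
tool_pos: [601.8, -266.2, 241.4]
ee_rot: [0.0, 0.991, -0.137, 0.001]
contact_force: [0.4, 0.9, -2.7]
width: 27.0
finger_force: 25.0
```

Request:
play_rows([
  {"translation": [-0.16, -0.3, 0], "roll": 0},
  {"translation": [-0.32, -0.6, 0], "roll": 0},
  {"translation": [-0.53, -1, 0], "roll": 0},
  {"translation": [-0.53, -1, 0], "roll": 0},
  {"translation": [-0.53, -1, 0], "roll": 0},
  {"translation": [-0.53, -1, 0], "roll": 0},
  {"translation": [-0.53, -1, 0], "roll": 0},
  {"translation": [-0.53, -1, 0], "roll": 0},
  {"translation": [-0.53, -1, 0], "roll": 0},
  {"translation": [-0.53, -1, 0], "roll": 0},
  {"translation": [-0.53, -1, 0], "roll": 0},
  {"translation": [-0.53, -1, 0], "roll": 0},
])

```text
t: 7.05
tool_pos: [547.8, -22.8, 238.5]
ee_rot: [0.0, 0.991, -0.136, -0.001]
contact_force: [0.4, 0.8, -2.7]
width: 27.6
finger_force: 25.0
```

Request:
play_rows([
  {"translation": [-0.53, -1, 0], "roll": 0},
  {"translation": [-0.53, -1, 0], "roll": 0},
  {"translation": [-0.53, -1, 0], "roll": 0},
  {"translation": [-0.53, -1, 0], "roll": 0},
  {"translation": [-0.53, -1, 0], "roll": 0},
  {"translation": [-0.53, -1, 0], "roll": 0},
  {"translation": [-0.53, -1, 0], "roll": 0},
  {"translation": [-0.53, -1, 0], "roll": 0},
  {"translation": [-0.53, -1, 0], "roll": 0},
  {"translation": [-0.53, -1, 0], "roll": 0},
  {"translation": [-0.43, -0.8, 0], "roll": 0},
  {"translation": [-0.22, -0.49, 0], "roll": 0},
])

```text
t: 8.25
tool_pos: [494.0, 227.0, 238.8]
ee_rot: [0.0, 0.991, -0.135, -0.001]
contact_force: [-0.5, 0.6, -2.2]
width: 27.0
finger_force: 25.0
```

```bash
python3 - <<'E'
from h import *
a=eyes.snapshot("scene")[:,:,::-1];b=eyes.snapshot("side")[:,:,::-1]
cv2.imwrite("pics/g2.png",cv2.convertScaleAbs(np.hstack([crop(a,290,170,150,190,2.6),crop(b,260,60,150,190,2.6)]),alpha=1.3))
s=readout.sense();print(s["tool_pos"],s["contact_force"],s["width"],s["finger_force"])
E
```

```text
[494.61878385 226.54885552 238.99890945] [-0.09909506  0.79650003 -2.37785213] 27.4620076225496 24.96165329357609
```

View pics/g2.png

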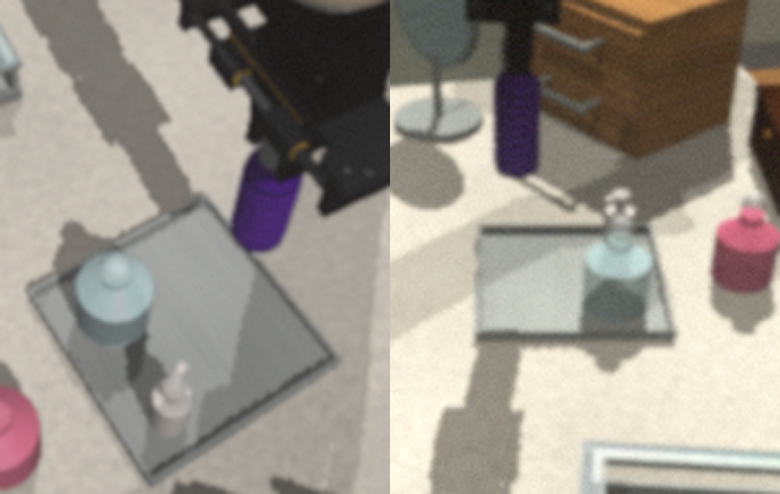

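The side view shows the bottle hanging upright at (517,125). The decanter (115,300) and dispenser (172,400) are undisturbed. Lowering now.

Request:
play_rows([
  {"translation": [0, 0, 0.5], "roll": 0},
  {"translation": [0, 0, 1], "roll": 0},
  {"translation": [0, 0, 1], "roll": 0},
  {"translation": [0, 0, 1], "roll": 0},
  {"translation": [0, 0, 1], "roll": 0},
  {"translation": [0, 0, 0.8], "roll": 0},
  {"translation": [0, 0, 0.5], "roll": 0},
  {"translation": [0, 0, 0.2], "roll": 0},
  {"translation": [0, 0, 0.1], "roll": 0},
  {"translation": [0, 0, 0.1], "roll": 0},
  {"translation": [0, 0, 0.1], "roll": 0},
])

```text
t: 9.45
tool_pos: [496.4, 224.9, 114.1]
ee_rot: [-0.0, 0.991, -0.137, 0.001]
contact_force: [0.5, -0.3, -1.9]
width: 27.4
finger_force: 25.0
```

Request:
play_rows([
  {"translation": [0, 0, 0.05], "roll": 0},
  {"translation": [0, 0, 0.05], "roll": 0},
])

```text
t: 9.65
tool_pos: [496.1, 224.8, 111.8]
ee_rot: [-0.0, 0.991, -0.137, 0.0]
contact_force: [0.0, 1.4, -1.4]
width: 27.4
finger_force: 25.0
```

Request:
play_rows([
  {"translation": [0, 0, 0.04], "roll": 0},
  {"translation": [0, 0, 0.04], "roll": 0},
  {"translation": [0, 0, 0], "roll": 0},
])

```text
t: 9.95
tool_pos: [495.9, 224.7, 109.9]
ee_rot: [0.0, 0.991, -0.137, -0.0]
contact_force: [-0.8, -0.2, -2.2]
width: 27.8
finger_force: 25.0
```

Request:
play_rows([
  {"translation": [0, 0, 0.03], "roll": 0},
  {"translation": [0, 0, 0], "roll": 0},
])

```text
t: 10.15
tool_pos: [496.2, 224.9, 109.7]
ee_rot: [-0.0, 0.991, -0.137, 0.0]
contact_force: [-0.7, 0.1, 0.2]
width: 27.3
finger_force: 24.9
```

Contact: the weight has come off the wrist. Opening, then rising.

Request:
play_rows([
  {"translation": [0, 0, 0], "roll": 0},
  {"translation": [0, 0, 0], "roll": 0},
  {"translation": [0, 0, 0], "roll": 0},
  {"translation": [0, 0, 0], "roll": 0},
  {"translation": [0, 0, -0.5], "roll": 0},
  {"translation": [0, 0, -1], "roll": 0},
  {"translation": [0, 0, -1], "roll": 0},
  {"translation": [0, 0, -1], "roll": 0},
  {"translation": [0, 0, -1], "roll": 0},
  {"translation": [0, 0, -1], "roll": 0},
], gripper=56)

```text
t: 11.15
tool_pos: [496.0, 224.9, 221.1]
ee_rot: [-0.0, 0.991, -0.137, 0.0]
contact_force: [0.3, 0.5, -0.1]
width: 55.8
finger_force: 0.0
```

Request:
play_rows([
  {"translation": [0.17, 0.5, 0], "roll": 0},
  {"translation": [0.345, 1, 0], "roll": 0},
  {"translation": [0.345, 1, 0], "roll": 0},
  {"translation": [0.345, 1, 0], "roll": 0},
  {"translation": [0.345, 1, 0], "roll": 0},
  {"translation": [0.345, 1, 0], "roll": 0},
  {"translation": [0.345, 1, 0], "roll": 0},
  {"translation": [0.345, 1, 0], "roll": 0},
  {"translation": [0.345, 1, 0], "roll": 0},
  {"translation": [0.345, 1, 0], "roll": 0},
  {"translation": [0.345, 1, 0], "roll": 0},
], gripper=76)

```text
t: 12.25
tool_pos: [508.3, 1.5, 219.2]
ee_rot: [0.0, 0.991, -0.137, -0.0]
contact_force: [-0.2, -0.4, -1.1]
width: 76.1
finger_force: 0.0
```

Request:
play_rows([
  {"translation": [0.345, 1, 0], "roll": 0},
  {"translation": [0.345, 1, 0], "roll": 0},
  {"translation": [0.345, 1, 0], "roll": 0},
  {"translation": [0.345, 1, 0], "roll": 0},
  {"translation": [0.345, 1, 0], "roll": 0},
  {"translation": [0.345, 1, 0], "roll": 0},
  {"translation": [0.345, 1, 0], "roll": 0},
  {"translation": [0.345, 1, 0], "roll": 0},
  {"translation": [0.34, 0.8, 0], "roll": 0},
  {"translation": [0.17, 0.28, 0], "roll": 0},
  {"translation": [0, 0, 0], "roll": 0},
])

```text
t: 13.35
tool_pos: [522.3, -190.2, 219.1]
ee_rot: [-0.0, 0.99, -0.138, -0.0]
contact_force: [-0.2, -0.5, 0.1]
width: 76.1
finger_force: 0.0
```

```bash
python3 - <<'E'
from h import *
s=readout.sense();print(s["tool_pos"])
c=cam("wrist");w=eyes.snapshot("wrist")[:,:,::-1];b=eyes.snapshot("side")[:,:,::-1];a=eyes.snapshot("scene")[:,:,::-1]
np.save("w2.npy",np.array([*c[0].ravel(),c[1],*c[2].ravel()]))
o=np.zeros((580,800,3),np.uint8)
o[:312]=cv2.resize(w[20:270],(800,312))
o[312:576,:360]=crop(b,310,200,180,132,2); o[312:576,380:800]=crop(a,290,170,140,88,3)[:264,:420]
cv2.imwrite("pics/w2.png",o)
B=cam("side")
E
```

```text
[ 522.29226014 -190.23106995  219.11040999]
```

View pics/w2.png

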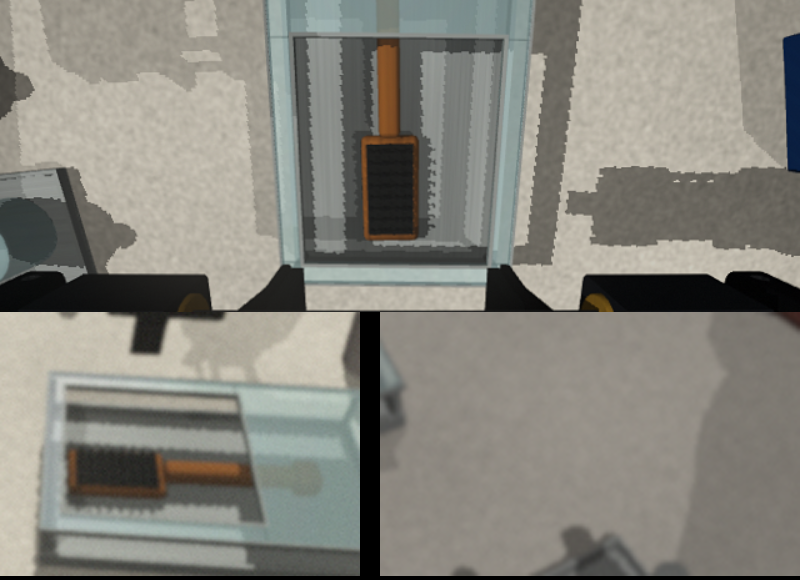

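The wrist view shows the whole opening. The head's back corners are at (361,137) and (418,137), and the front ones at (364,240) and (418,240). The brush has not moved.

```bash
python3 - <<'E'
from h import *
d=np.load("w2.npy");c=(d[:9].reshape(3,3),d[9],d[10:].reshape(4,4))
p=onz(c,np.array([[361,137],[418,137],[364,240],[418,240]])/1.25+[0,20],18);print(p.round(1))
o=onz(c,np.array([[293,38],[504,38],[303,264],[488,264]])/1.25+[0,20],60);print(o.round(1))
s=readout.sense();x=R.from_quat(s["ee_rot"][[1,2,3,0]]).as_matrix()
t=lambda q:((q-s["tool_pos"])@x).round(1)
print("tool frame head",t(p).tolist(),"mean",t(p.mean(0)),"opening",t(o).tolist())
E
```

```text
[[ 577.  -177.    18. ]
 [ 563.9 -223.3   18. ]
 [ 488.9 -152.7   18. ]
 [ 475.6 -199.7   18. ]]
[[ 658.  -154.9   60. ]
 [ 617.3 -298.3   60. ]
 [ 495.  -105.9   60. ]
 [ 454.  -250.4   60. ]]
tool frame head [[49.5, -25.5, 201.4], [49.3, 22.6, 201.3], [-41.9, -25.1, 201.4], [-42.1, 23.7, 201.3]] mean [  3.7  -1.1 201.4] opening [[121.4, -68.6, 159.4], [121.0, 80.4, 159.3], [-48.7, -71.8, 159.4], [-49.2, 78.4, 159.3]]
```

Request:
play_rows([
  {"translation": [0.15, -0.05, 0.5], "roll": 0},
  {"translation": [0, 0, 1], "roll": 0},
  {"translation": [0, 0, 1], "roll": 0},
  {"translation": [0, 0, 1], "roll": 0},
  {"translation": [0, 0, 1], "roll": 0},
  {"translation": [0, 0, 1], "roll": 0},
  {"translation": [0, 0, 1], "roll": 0},
  {"translation": [0, 0, 1], "roll": 0},
  {"translation": [0, 0, 1], "roll": 0},
  {"translation": [0, 0, 0.8], "roll": 0},
  {"translation": [0, 0, 0.5], "roll": 0},
  {"translation": [0, 0, 0], "roll": 0},
], newtons=5)

```text
t: 14.7
tool_pos: [524.5, -188.5, 21.7]
ee_rot: [-0.0, 0.991, -0.137, -0.001]
contact_force: [-0.7, 0.6, 1.2]
width: 76.1
finger_force: 0.0
```

Request:
play_rows([
  {"translation": [0, 0, 0.2], "roll": 0},
  {"translation": [0, 0, 0.2], "roll": 0},
  {"translation": [0, 0, 0.1], "roll": 0},
  {"translation": [0, 0, 0], "roll": 0},
])

```text
t: 15.1
tool_pos: [525.5, -189.4, 13.4]
ee_rot: [-0.0, 0.991, -0.137, 0.0]
contact_force: [-0.9, 0.6, 0.9]
width: 76.3
finger_force: 0.0
```

Request:
play_rows([
  {"translation": [0, 0, 0.15], "roll": 0},
  {"translation": [0, 0, 0.1], "roll": 0},
  {"translation": [0, 0, 0], "roll": 0},
])

```text
t: 15.4
tool_pos: [525.3, -189.3, 8.1]
ee_rot: [-0.0, 0.991, -0.137, -0.0]
contact_force: [-0.5, -0.2, -0.3]
width: 75.8
finger_force: 0.0
```

Request:
play_rows([
  {"translation": [0, 0, 0], "roll": 0},
  {"translation": [0, 0, 0], "roll": 0},
  {"translation": [0, 0, 0], "roll": 0},
  {"translation": [0, 0, 0], "roll": 0},
  {"translation": [0, 0, 0], "roll": 0},
  {"translation": [0, 0, 0], "roll": 0},
], gripper=40, newtons=5)

```text
t: 16.0
tool_pos: [525.6, -189.3, 8.4]
ee_rot: [-0.0, 0.991, -0.137, 0.0]
contact_force: [-0.5, 0.9, -0.0]
width: 49.9
finger_force: 5.0
```

Request:
play_rows([
  {"translation": [0, 0, -0.1], "roll": 0},
  {"translation": [0, 0, -0.2], "roll": 0},
  {"translation": [0, 0, -0.3], "roll": 0},
  {"translation": [0, 0, -0.3], "roll": 0},
  {"translation": [0, 0, -0.1], "roll": 0},
  {"translation": [0, 0, 0], "roll": 0},
], newtons=4)

```text
t: 16.6
tool_pos: [525.9, -189.5, 29.0]
ee_rot: [0.0, 0.991, -0.137, 0.0]
contact_force: [-0.1, 0.1, -0.8]
width: 50.3
finger_force: 4.0
```

```bash
cat > tilt.py <<'E'
from h import *
import sys
# scan tilt: compare predicted handle silhouette with orange mask, pivot = brush (xb, z 9) at tool
def handle(th,tool,Rm,xb=68,dz=5):
    fx=-Rm[:,0]; up=np.array([0,0,1.]); side=np.cross(up,fx)
    ax=np.cos(th)*fx+np.sin(th)*up; n=-np.sin(th)*fx+np.cos(th)*up
    P=tool+[0,0,dz]
    return [P+(x-xb)*ax+(z-9)*n+y*side for x in (-100,22) for y in (-9,9) for z in (5,23)]
s=readout.sense();Rm=R.from_quat(s["ee_rot"][[1,2,3,0]]).as_matrix();print(s["tool_pos"].round(1),s["width"],s["contact_force"].round(1))
for n in ("scene","side","wrist"):
    c=cam(n);im=eyes.snapshot(n);hsv=cv2.cvtColor(im,cv2.COLOR_RGB2HSV)
    m=cv2.inRange(hsv,(5,110,50),(18,255,255));cv2.imwrite(f"pics/t_{n}_{s['t']:.1f}.png",im[:,:,::-1])
    r=[]
    for deg in range(-4,80,2):
        k=np.zeros_like(m);q=proj(c,handle(np.radians(deg),s["tool_pos"],Rm))
        cv2.fillConvexPoly(k,cv2.convexHull(q.astype(np.float32)).astype(int),255)
        e=cv2.dilate(k,np.ones((9,9)))
        r.append(((m&k>0).sum()-0.5*((m>0)&(e>0)&(k==0)).sum(),deg,(m&k>0).sum(),(k>0).sum()))
    r.sort(reverse=True);print(n,[(int(a),b,int(d),int(e)) for a,b,d,e in r[:4]])
E
python3 tilt.py
```

```text
[ 525.9 -189.5   29. ] 50.30165829281233 [-0.1  0.1 -0.8]
scene [(149, 4, 162, 495), (149, 2, 162, 506), (145, 10, 161, 486), (144, 8, 159, 465)]
side [(271, 8, 271, 946), (271, 6, 271, 952), (271, 4, 271, 998), (271, 2, 271, 943)]
wrist [(7038, -4, 7146, 8586), (6883, -2, 7032, 8136), (6804, 0, 6946, 7958), (6726, 2, 6860, 7866)]
```

```bash
cat > tw.py <<'E'
from h import *
import glob,sys
def run(s,c,im):
    Rm=R.from_quat(s["ee_rot"][[1,2,3,0]]).as_matrix()
    hsv=cv2.cvtColor(im,cv2.COLOR_RGB2HSV);m=cv2.inRange(hsv,(3,90,30),(20,255,255))
    rows=np.where((m>0).sum(1)>8)[0];print("rows",rows.min(),rows.max())
    fx=-Rm[:,0];up=np.array([0,0,1.]);sd=np.cross(up,fx)
    W={r:(m[r]>0).sum() for r in range(rows.min(),rows.max(),10)};print("w",W)
    for deg in (0,3,6,9,12,16,20,25,30,40,50,60):
        t=np.radians(deg);ax=np.cos(t)*fx+np.sin(t)*up;n=-np.sin(t)*fx+np.cos(t)*up
        xs=np.linspace(-128,22,300)
        q=[proj(c,s["tool_pos"]+[0,0,5]+(xs-68)[:,None]*ax+14*n+y*sd) for y in (-9,9)]
        w=np.hypot(*(q[0]-q[1]).T);rw=(q[0]+q[1])[:,1]/2
        i=np.argsort(rw);print(deg,"junc row %.0f"%rw[-1],{r:round(float(np.interp(r,rw[i],w[i])),1) for r in W if rw.min()<r<rw.max()})
s=readout.sense();c=cam("wrist");im=eyes.snapshot("wrist");cv2.imwrite(f"pics/tw_{s['t']:.1f}.png",im[:,:,::-1]);run(s,c,im)
E
python3 tw.py
```

```text
rows 0 344
w {0: np.int64(42), 10: np.int64(42), 20: np.int64(41), 30: np.int64(41), 40: np.int64(41), 50: np.int64(41), 60: np.int64(41), 70: np.int64(40), 80: np.int64(40), 90: np.int64(40), 100: np.int64(40), 110: np.int64(40), 120: np.int64(39), 130: np.int64(39), 140: np.int64(39), 150: np.int64(39), 160: np.int64(37), 170: np.int64(100), 180: np.int64(18), 190: np.int64(17), 200: np.int64(17), 210: np.int64(17), 220: np.int64(17), 230: np.int64(17), 240: np.int64(18), 250: np.int64(17), 260: np.int64(43), 270: np.int64(18), 280: np.int64(18), 290: np.int64(16), 300: np.int64(51), 310: np.int64(40), 320: np.int64(16), 330: np.int64(265), 340: np.int64(370)}
0 junc row 173 {0: 47.7, 10: 47.4, 20: 47.1, 30: 46.8, 40: 46.4, 50: 46.1, 60: 45.8, 70: 45.5, 80: 45.2, 90: 44.9, 100: 44.5, 110: 44.2, 120: 43.9, 130: 43.5, 140: 43.2, 150: 42.9, 160: 42.5, 170: 42.2}
3 junc row 170 {0: 45.8, 10: 45.5, 20: 45.3, 30: 45.0, 40: 44.8, 50: 44.6, 60: 44.3, 70: 44.1, 80: 43.8, 90: 43.6, 100: 43.3, 110: 43.1, 120: 42.8, 130: 42.5, 140: 42.3, 150: 42.0, 160: 41.8, 170: 41.5}
6 junc row 168 {0: 43.9
[... 1117 characters left out ...]
6.8, 160: 37.0}
30 junc row 162 {0: 31.2, 10: 31.6, 20: 31.9, 30: 32.2, 40: 32.5, 50: 32.8, 60: 33.1, 70: 33.4, 80: 33.7, 90: 34.0, 100: 34.3, 110: 34.6, 120: 34.9, 130: 35.2, 140: 35.5, 150: 35.8, 160: 36.1}
40 junc row 164 {0: 26.1, 10: 26.6, 20: 27.2, 30: 27.7, 40: 28.2, 50: 28.7, 60: 29.2, 70: 29.7, 80: 30.2, 90: 30.7, 100: 31.2, 110: 31.7, 120: 32.2, 130: 32.7, 140: 33.2, 150: 33.7, 160: 34.2}
50 junc row 169 {30: 22.8, 40: 23.5, 50: 24.2, 60: 25.0, 70: 25.7, 80: 26.4, 90: 27.2, 100: 27.9, 110: 28.6, 120: 29.4, 130: 30.1, 140: 30.8, 150: 31.5, 160: 32.2}
60 junc row 176 {70: 21.0, 80: 22.0, 90: 23.0, 100: 24.0, 110: 25.0, 120: 26.0, 130: 27.0, 140: 28.0, 150: 29.0, 160: 30.0, 170: 31.0}
```

Handle width ratio in the wrist view implies about 6° tilt: the tail stays on the floor and the brush pivots as intended. Continuing.

Request:
play_rows([
  {"translation": [0, 0, -0.2], "roll": 0},
  {"translation": [0, 0, -0.3], "roll": 0},
  {"translation": [0, 0, -0.3], "roll": 0},
  {"translation": [0, 0, -0.2], "roll": 0},
  {"translation": [0, 0, 0], "roll": 0},
])

```text
t: 17.3
tool_pos: [526.0, -189.6, 49.3]
ee_rot: [0.0, 0.991, -0.137, 0.001]
contact_force: [1.0, -1.1, -0.7]
width: 49.9
finger_force: 4.0
```

```bash
python3 tw.py | cut -c1-330
```

```text
rows 0 344
w {0: np.int64(38), 10: np.int64(39), 20: np.int64(39), 30: np.int64(38), 40: np.int64(38), 50: np.int64(38), 60: np.int64(38), 70: np.int64(37), 80: np.int64(37), 90: np.int64(37), 100: np.int64(37), 110: np.int64(37), 120: np.int64(37), 130: np.int64(37), 140: np.int64(37), 150: np.int64(37), 160: np.int64(33), 170: np.int64(9
0 junc row 173 {0: 47.7, 10: 47.4, 20: 47.1, 30: 46.8, 40: 46.4, 50: 46.1, 60: 45.8, 70: 45.5, 80: 45.2, 90: 44.8, 100: 44.5, 110: 44.2, 120: 43.9, 130: 43.5, 140: 43.2, 150: 42.9, 160: 42.5, 170: 42.2}
3 junc row 170 {0: 45.8, 10: 45.5, 20: 45.3, 30: 45.0, 40: 44.8, 50: 44.6, 60: 44.3, 70: 44.1, 80: 43.8, 90: 43.6, 100: 43.3, 110: 43.1, 120: 42.8, 130: 42.5, 140: 42.3, 150: 42.0, 160: 41.8, 170: 41.5}
6 junc row 168 {0: 43.9, 10: 43.8, 20: 43.6, 30: 43.4, 40: 43.2, 50: 43.1, 60: 42.9, 70: 42.7, 80: 42.5, 90: 42.3, 100: 42.2, 110: 42.0, 120: 41.8, 130: 41.6, 140: 41.4, 150: 41.2, 160: 41.0}
9 junc row 166 {0: 42.2, 10: 42.1, 20: 42.0, 30: 41.9, 40: 41.8, 50: 41.6, 60: 41.5, 70: 41.4, 80: 41.3, 90: 41.2, 100: 41.1, 110: 40.9, 120: 40.8, 130: 40.7, 1
[... 788 characters left out ...]
6.8, 160: 37.0}
30 junc row 162 {0: 31.2, 10: 31.5, 20: 31.9, 30: 32.2, 40: 32.5, 50: 32.8, 60: 33.1, 70: 33.4, 80: 33.7, 90: 34.0, 100: 34.3, 110: 34.6, 120: 34.9, 130: 35.2, 140: 35.5, 150: 35.8, 160: 36.1}
40 junc row 164 {0: 26.1, 10: 26.6, 20: 27.1, 30: 27.7, 40: 28.2, 50: 28.7, 60: 29.2, 70: 29.7, 80: 30.2, 90: 30.7, 100: 31.2, 110: 31.7, 120: 32.2, 130: 32.7, 140: 33.2, 150: 33.7, 160: 34.2}
50 junc row 169 {30: 22.7, 40: 23.5, 50: 24.2, 60: 25.0, 70: 25.7, 80: 26.4, 90: 27.2, 100: 27.9, 110: 28.6, 120: 29.3, 130: 30.1, 140: 30.8, 150: 31.5, 160: 32.2}
60 junc row 176 {70: 21.0, 80: 22.0, 90: 23.0, 100: 24.0, 110: 25.0, 120: 26.0, 130: 27.0, 140: 28.0, 150: 29.0, 160: 30.0, 170: 31.0}
```

Request:
play_rows([
  {"translation": [0, 0, -0.3], "roll": 0},
  {"translation": [0, 0, -0.3], "roll": 0},
  {"translation": [-0.2, 0, -0.3], "roll": 0},
  {"translation": [-0.3, 0, -0.3], "roll": 0},
  {"translation": [-0.3, 0, -0.3], "roll": 0},
  {"translation": [-0.2, 0, -0.3], "roll": 0},
  {"translation": [0, 0, 0], "roll": 0},
])

```text
t: 18.05
tool_pos: [506.1, -184.0, 85.5]
ee_rot: [0.0, 0.991, -0.137, 0.001]
contact_force: [-0.2, -0.6, 0.3]
width: 49.9
finger_force: 4.0
```

```bash
python3 tw.py | cut -c1-230
```

```text
rows 0 344
w {0: np.int64(33), 10: np.int64(33), 20: np.int64(33), 30: np.int64(33), 40: np.int64(33), 50: np.int64(33), 60: np.int64(34), 70: np.int64(34), 80: np.int64(34), 90: np.int64(34), 100: np.int64(34), 110: np.int64(34), 120: np.in
0 junc row 173 {0: 47.7, 10: 47.4, 20: 47.1, 30: 46.8, 40: 46.4, 50: 46.1, 60: 45.8, 70: 45.5, 80: 45.2, 90: 44.8, 100: 44.5, 110: 44.2, 120: 43.9, 130: 43.5, 140: 43.2, 150: 42.9, 160: 42.5, 170: 42.2}
3 junc row 170 {0: 45.8, 10: 45.5, 20: 45.3, 30: 45.0, 40: 44.8, 50: 44.6, 60: 44.3, 70: 44.1, 80: 43.8, 90: 43.6, 100: 43.3, 110: 43.1, 120: 42.8, 130: 42.5, 140: 42.3, 150: 42.0, 160: 41.8, 170: 41.5}
6 junc row 168 {0: 43.9, 10: 43.8, 20: 43.6, 30: 43.4, 40: 43.2, 50: 43.1, 60: 42.9, 70: 42.7, 80: 42.5, 90: 42.3, 100: 42.2, 110: 42.0, 120: 41.8, 130: 41.6, 140: 41.4, 150: 41.2, 160: 41.0}
9 junc row 166 {0: 42.2, 10: 42.1, 20: 42.0, 30: 41.9, 40: 41.8, 50: 41.7, 60: 41.5, 70: 41.4, 80: 41.3, 90: 41.2, 100: 41.1, 110: 40.9, 120: 40.8, 130: 40.7, 140: 40.6, 150: 40.4, 160: 40.3}
12 junc row 165 {0: 40.5, 10: 40.5, 20: 40.4, 30: 40.4, 40: 40.3, 50
[... 688 characters left out ...]
6.8, 160: 37.0}
30 junc row 162 {0: 31.2, 10: 31.5, 20: 31.9, 30: 32.2, 40: 32.5, 50: 32.8, 60: 33.1, 70: 33.4, 80: 33.7, 90: 34.0, 100: 34.3, 110: 34.6, 120: 34.9, 130: 35.2, 140: 35.5, 150: 35.8, 160: 36.1}
40 junc row 164 {0: 26.1, 10: 26.6, 20: 27.1, 30: 27.7, 40: 28.2, 50: 28.7, 60: 29.2, 70: 29.7, 80: 30.2, 90: 30.7, 100: 31.2, 110: 31.7, 120: 32.2, 130: 32.7, 140: 33.2, 150: 33.7, 160: 34.2}
50 junc row 169 {30: 22.7, 40: 23.5, 50: 24.2, 60: 25.0, 70: 25.7, 80: 26.4, 90: 27.2, 100: 27.9, 110: 28.6, 120: 29.3, 130: 30.1, 140: 30.8, 150: 31.5, 160: 32.2}
60 junc row 176 {70: 21.0, 80: 22.0, 90: 23.0, 100: 24.0, 110: 25.0, 120: 26.0, 130: 27.0, 140: 28.0, 150: 29.0, 160: 30.0, 170: 31.0}
```

Tilt is now about 22°, still following the lift. Continuing diagonally towards the head.

Request:
play_rows([
  {"translation": [-0.3, 0, -0.35], "roll": 0},
  {"translation": [-0.3, 0, -0.35], "roll": 0},
  {"translation": [-0.3, 0, -0.35], "roll": 0},
  {"translation": [-0.3, 0, -0.35], "roll": 0},
  {"translation": [-0.3, 0, -0.35], "roll": 0},
  {"translation": [-0.3, 0, -0.35], "roll": 0},
  {"translation": [-0.2, 0, -0.2], "roll": 0},
  {"translation": [0, 0, 0], "roll": 0},
])

```text
t: 18.9
tool_pos: [467.6, -173.2, 131.1]
ee_rot: [0.0, 0.991, -0.137, 0.0]
contact_force: [-0.4, 0.4, 1.1]
width: 50.0
finger_force: 4.0
```

```bash
python3 tw.py | cut -c1-330 | sed -n '1,2p;9,14p'
```

```text
rows 0 344
w {0: np.int64(39), 10: np.int64(39), 20: np.int64(37), 30: np.int64(27), 40: np.int64(27), 50: np.int64(27), 60: np.int64(27), 70: np.int64(28), 80: np.int64(29), 90: np.int64(29), 100: np.int64(29), 110: np.int64(30), 120: np.int64(30), 130: np.int64(31), 140: np.int64(31), 150: np.int64(31), 160: np.int64(32), 170: np.int64(3
20 junc row 162 {0: 36.3, 10: 36.4, 20: 36.5, 30: 36.6, 40: 36.7, 50: 36.9, 60: 37.0, 70: 37.1, 80: 37.2, 90: 37.3, 100: 37.4, 110: 37.5, 120: 37.6, 130: 37.7, 140: 37.8, 150: 37.9, 160: 38.0}
25 junc row 162 {0: 33.7, 10: 34.0, 20: 34.2, 30: 34.4, 40: 34.6, 50: 34.8, 60: 35.0, 70: 35.2, 80: 35.4, 90: 35.6, 100: 35.8, 110: 36.0, 120: 36.2, 130: 36.4, 140: 36.6, 150: 36.8, 160: 37.0}
30 junc row 162 {0: 31.2, 10: 31.5, 20: 31.9, 30: 32.2, 40: 32.5, 50: 32.8, 60: 33.1, 70: 33.4, 80: 33.7, 90: 34.0, 100: 34.3, 110: 34.6, 120: 34.9, 130: 35.2, 140: 35.5, 150: 35.8, 160: 36.1}
40 junc row 164 {0: 26.1, 10: 26.6, 20: 27.1, 30: 27.7, 40: 28.2, 50: 28.7, 60: 29.2, 70: 29.7, 80: 30.2, 90: 30.7, 100: 31.2, 110: 31.7, 120: 32.2, 130: 32.7, 140: 33.2, 150: 33.7, 160: 34.2}
50 junc row 169 {30: 22.7, 40: 23.5, 50: 24.2, 60: 25.0, 70: 25.7, 80: 26.4, 90: 27.2, 100: 27.9, 110: 28.6, 120: 29.3, 130: 30.1, 140: 30.8, 150: 31.5, 160: 32.2}
60 junc row 176 {70: 21.0, 80: 22.0, 90: 23.0, 100: 24.0, 110: 25.0, 120: 26.0, 130: 27.0, 140: 28.0, 150: 29.0, 160: 30.0, 170: 31.0}
```

The tilt is about 38°, and the tail knob (rows 0–25) is now inside the opening. Firming the grip and rising straight up.

Request:
play_rows([
  {"translation": [0, 0, 0], "roll": 0},
  {"translation": [0, 0, -0.2], "roll": 0},
  {"translation": [0, 0, -0.4], "roll": 0},
  {"translation": [0, 0, -0.5], "roll": 0},
  {"translation": [0, 0, -0.5], "roll": 0},
  {"translation": [0, 0, -0.5], "roll": 0},
  {"translation": [0, 0, -0.5], "roll": 0},
  {"translation": [0, 0, -0.5], "roll": 0},
  {"translation": [0, 0, -0.5], "roll": 0},
  {"translation": [0, 0, -0.5], "roll": 0},
], newtons=10)

```text
t: 19.95
tool_pos: [467.7, -173.1, 213.2]
ee_rot: [0.0, 0.991, -0.137, 0.0]
contact_force: [0.7, 0.1, -1.2]
width: 49.6
finger_force: 10.0
```

Request:
play_rows([
  {"translation": [0, 0, -0.6], "roll": 0},
  {"translation": [0, 0, -0.8], "roll": 0},
  {"translation": [0, 0, -0.8], "roll": 0},
  {"translation": [0, 0, -0.8], "roll": 0},
  {"translation": [0, 0, -0.8], "roll": 0},
  {"translation": [0, 0, -0.8], "roll": 0},
  {"translation": [0, 0, -0.6], "roll": 0},
  {"translation": [0, 0, -0.4], "roll": 0},
  {"translation": [0, 0, -0.2], "roll": 0},
  {"translation": [0, 0, 0], "roll": 0},
  {"translation": [0, 0, 0], "roll": 0},
])

```text
t: 21.05
tool_pos: [467.6, -173.1, 327.8]
ee_rot: [-0.0, 0.991, -0.137, -0.0]
contact_force: [0.8, -0.0, -1.5]
width: 49.7
finger_force: 10.0
```

```bash
python3 - <<'E'
from h import *
s=readout.sense();print(s["t"],s["tool_pos"],s["contact_force"],s["width"],s["finger_force"])
a=eyes.snapshot("scene")[:,:,::-1];b=eyes.snapshot("side")[:,:,::-1]
print(proj(cam("scene"),s["tool_pos"]),proj(cam("side"),s["tool_pos"]))
cv2.imwrite("pics/f.png",cv2.convertScaleAbs(np.hstack([crop(a,150,60,300,320,1.33),crop(b,250,10,300,320,1.33)]),alpha=1.2))
E
```

```text
21.05 [ 467.56442973 -173.07996827  327.75978181] [ 0.75907283 -0.01278948 -1.45324212] 49.690533467312854 9.999889880418777
[[270.92767657  88.51022462]] [[348.43861475 138.85336894]]
```

View pics/f.png

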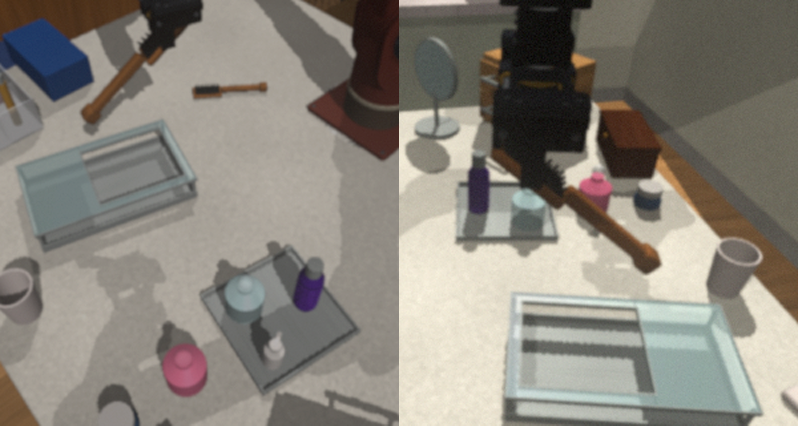

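The brush is held tilted and clear of everything, with its tail knob at (650,258) in the side view. The bottle stands upright on the tray (308,285 / 480,185), and the decanter and dispenser are in place. Even if the brush swung to vertical, its tail would stay above z = 100.

```bash
python3 -c "
from workcell import sign_off
print(sign_off())"
```

```text
the job is handed in; nothing more can be done
None
```

The job is handed in: the violet bottle stands upright on the tray's free half with the decanter and dispenser undisturbed, and the brush came out head first with no contact force seen and is held with its lowest point at about z = 200 mm, well over 4 cm above the glass.

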